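# Shut the sink-cupboard bin and push its pull-out home

### The arm

A 6-joint arm with a two-finger parallel gripper is mounted at the origin on the work surface. World frame = base frame: x ahead of the robot, y to its left, z up, the work surface at z = 0. Lengths are in m, angles in rad, forces in N, time in s.
With the tool pointing down it reaches from about 0.375 to 0.9 m from the base axis. Payload 3.1 kg.
Tool frame: the origin (TCP) lies between the finger pads; the fingertips stand 8 mm ahead of it and the grasp point (between the pads) lies 11 mm behind it; z points along the fingers, y is the line along which they close (so a half turn about z gives the same grasp; the last joint's range is limited). The gripper opens to 87 mm and grips with 3 to 60 N. Pads are 19 mm wide; open, the fingers measure 117 mm over their backs; the gripper's body (75 mm by 190 mm) begins 51 mm behind the grasp point.
Start: joints at [1.02, 0.527, 1.433, -0, 1.181, -0.178], TCP at [0.227, 0.582, 0.231] pointing down, gripper open.
Joint ranges: [-3.08, 3.08], [-0.75, 2.2], [0.22, 2.44], [-1.43, 4.57], [0, 2.65], [-2.85, 2.85]. Speed limits (rad/s): [2.79, 2.79, 3.14, 3.14, 3.14, 3.14].

### API

Orientations are given as a unit quaternion [x, y, z, w].
In Python, from rig import robot, vision, job gives the robot as it stands.
- The arm moves only by the shell command python3 -m handwheel 'ROWS' [OPENING] [FORCE]. ROWS is JSON, a list of rows, each a list of 4 numbers: the shift along the tool's x, y, z as a fraction of full scale, then the turn about the tool's z as a fraction of full scale. A call has 1 to 20 rows; each row is the pose to reach, as a shift and turn from the pose commanded when the call began, along the tool's axes at that moment, turning the shorter way round; what a row does not reach only later rows make up. Full scale, the value 1, is 300 mm for a shift and 2 pi rad for a turn. A row lasts 1/12 s, in which the tool goes at most 41.7 mm and 7.16 degrees, less where a joint would pass 70% of its speed; a pose out of reach is approached as far as the arm can. A call with a number of a shift or a turn outside -1 to 1 is refused whole. A call with a gripper value outside its range is refused whole. OPENING is the opening in per cent of the stroke, from 0 (shut) to 100 (fully open), set as the call begins (- or left out, the last holds). The fingers move at their own pace and stop on an object; FORCE is the grip in N (left out, the last holds). Time passes only in rows, so rows that repeat a pose let the fingers close. It gives the time, the measured TCP pose, the force, the opening and the grip force at its end, in the units of the state.
- robot.get_obs(): the state, without advancing time (a new reading comes with each control period).
- vision.camera(name): name is "side" or "top" or "wrist"; returns a dict with "frame" (480x640x3 uint8, red, green, blue), "K" (3x3 intrinsics, pixels), "k1" (the pictures are not rectified: a ray, as slopes to the right and down, at radius r is drawn at 1 + k1 r^2 times it, then the intrinsics apply), "cam_to_world" (4x4, takes a point from camera to world coordinates); the wrist camera has in their place "hand_eye" (4x4, takes a point from camera to tool coordinates, whose origin is the TCP and whose axes are the flange's). Camera axes: x right, y down, z forward; pixel columns grow to the right and rows downward; lengths in m; the calibration is good to about 2 mm. A picture is of the moment at which its call begins: read the wrist's pose just before it. There is no depth.
- job.hand_in(): hands the job in; it is judged then, once.
Trained networks look in the newest picture that a camera, given by its name, has taken for a name from the list of things; names that differ only in an ending like _2 or _b are one class to them, and where a whole thing is asked for, a point or a joint stands for the part that bears it (a point fixed in the world has none). Each returns a list of dicts, best first, with "conf" (0 to 1); they miss things now and then, are a little off and sometimes report something else, mostly with a low value. They report only what shows in the picture. A call takes as long as a camera call.
- vision.look_for(camera, label): "point" ([row, column] in pixels, amid what is visible of it).
- vision.outline_of(camera, label): "mask" (480x640 bool, what is visible of it) and "point" ([row, column] in pixels, amid what is visible of it).
The state is a dict: "time": time; "q": joint angles; "joint_velocities": joint speeds; "joint_torque": joint torques, N m; "position": TCP position; "tool_rot": TCP orientation; "ft_force": force on the tool from outside, world axes, zero at the start; "moment": the same for the moment, N m; "grip_width": finger opening in m; "grip_force": force on a finger pad.
Only numpy, scipy, OpenCV 4.12 (cv2) and the standard library are available. Lean on these libraries where they do the work, as an engineer would, in place of code of your own. Each camera call takes 0.05 s, during which the arm holds its last target. There are 200 camera calls.

### The job

The steel bin under the sink has been left pulled out with its lid up. With your fingertips, push the bin's lid down until it is fully shut, and only then push the pull-out all the way home by its front, without slamming either. Do not pinch, pull or lift anything, leave the other things as they stand, and finish with the hand clear.

Things in the scene. Friction and masses are not known exactly. Their poses are not given: they have to be found in the camera images.
- lid (a joint): angle of the bin's lid, rad: 0 = shut flat on the rim, grows as the free edge rises (starts about 0.5 to 0.85; stop at 1.2). Hinged at the bin's far side, free edge towards the robot. The hinge is stiff: the lid stays where it is left and goes down under 2 to 4 N near the free edge. The black button on the bin's front is rigid and need not be used
- lid_press (a point): point on the lid's top face, 130 from the hinge axis and 40 from the free edge, on the centre line; its z is the top face's outward normal; turns with the lid. A good place to push
- lid_middle (a point): centre of the lid's top face, 85 from the hinge axis; axes as lid_press. The lid is a flat steel disc 170 across, 14 thick. The bin is round, stainless steel, 170 across, fixed on the pull-out, its rim 215 above the floor; lid shut, the top is 229 above the floor
- pullout (a joint): how far the pull-out is out, m: 0 = fully home against its stop, grows as it comes out towards the robot (starts about 0.065 to 0.105; stop at 0.2). It slides stiffly on level runners: about 4 to 6 N moves it, and it stays where it is left
- pullout_front (a point): centre of the outer (robot-side) face of the pull-out's grey front panel: upright, 230 wide, 120 high (20 to 140 above the floor), 12 thick. Its x axis points inwards, the way the pull-out goes home; z up. Behind this face, the nearest point of bin and lid is 50 away, the bin's centre 135, the lid's hinge axis (level, across, 215 above the floor, in the plane of the lid's underside) 220
- jug: loose blue plastic jug, 150 high, 100 across the rim, loop handle to its +x (reaches 91 from the axis); origin at the centre of its underside. Leave alone
- dish: loose white ceramic bowl-shaped dish, 150 across, 50 high; origin at the centre of its underside. Leave alone
- bottle: loose green bottle with red cap, 68 across, 190 high; origin at the centre of its underside. Leave alone
- tub: loose white tub with orange lid, 84 across, 110 high; origin at the centre of its underside. Leave alone
- scraper: loose grey plastic scraper lying flat, about 190 long along its x, 80 wide at the blade, 18 high; origin underneath it. Leave alone
- tablets: loose cardboard box, 70 x 100 x 120 high; origin at the centre of its underside. Leave alone
- sponge: loose yellow scouring block, 65 x 100 x 30 high; origin at the centre of its underside. Leave alone

How it is judged:
By the outcome, as a careful person would: the job done as asked, in the order asked, and still so for the second after the job is handed in, with the robot touching nothing.
It also fails if it takes over 48 s, if anything falls off the work surface, if the arm or the gripper's body presses on something with over 40 N, if the wrist force passes 120 N, or if a joint passes its speed limit or range.

## Working session

There is one attempt and no reset: what is moved stays moved. The work goes in short steps, Python scripts to look and compute and a shell command to move; the robot and the scene stay as the last step left them, time stands still between calls to the robot, and variables do not carry over. Pictures are saved under pics/ and viewed, at most 10 in all, crops included, and the job is handed in when it is done.

```bash
mkdir -p pics; cat > h.py <<'E'
import numpy as np, cv2
from rig import robot, vision, job
def shot(n):
    c=vision.camera(n); return c
def save(c,f): cv2.imwrite('pics/'+f,c['frame'][:,:,::-1])
def dist(c): return np.array([c['k1'],0,0,0],float)
def ray(c,rc,T=None):
    T=np.array(c['cam_to_world']) if T is None else T
    p=cv2.undistortPoints(np.array([[[rc[1],rc[0]]]],float),np.array(c['K'],float),dist(c))[0,0]
    return T[:3,3], T[:3,:3]@np.array([p[0],p[1],1])
def onz(c,rc,z):
    o,d=ray(c,rc); return o+d*(z-o[2])/d[2]
def proj(c,P):
    T=np.linalg.inv(np.array(c['cam_to_world'])); P=np.atleast_2d(P)@T[:3,:3].T+T[:3,3]
    return cv2.projectPoints(P.reshape(-1,1,3),np.zeros(3),np.zeros(3),np.array(c['K'],float),dist(c))[0][:,0]
E
python3 - <<'E'
from h import *
o=robot.get_obs(); print(o['time'],o['position'],o['tool_rot'],o['ft_force'])
for n in ('side','top'):
    c=shot(n); save(c,n+'0.png'); print(n,np.round(c['cam_to_world'],3).tolist(),c['k1'],np.round(c['K'],1).tolist())
    for l in ('lid','pullout','pullout_front','jug','dish','bottle','tub','scraper','tablets','sponge'):
        print(l,[(np.round(d['point']),round(d['conf'],2)) for d in vision.look_for(n,l)[:2]])
E
```

```text
0.0 [0.22664159 0.5816791  0.22958836] [ 1.84824270e-01  9.82770998e-01 -1.00483405e-03 -3.81906067e-04] [-0.29893385 -0.03991144  0.18111988]
side [[0.951, -0.222, 0.214, 0.202], [-0.308, -0.69, 0.655, -1.013], [0.002, -0.689, -0.725, 1.279], [0.0, 0.0, 0.0, 1.0]] -0.04540046331509805 [[534.0, 0.0, 322.1], [0.0, 534.0, 238.8], [0.0, 0.0, 1.0]]
lid [(array([212., 349.]), 0.91)]
pullout [(array([257., 330.]), 0.68)]
pullout_front [(array([259., 331.]), 0.7)]
jug [(array([168., 320.]), 0.73)]
dish []
bottle [(array([176., 272.]), 0.89)]
tub [(array([388., 347.]), 0.75)]
scraper [(array([386., 253.]), 0.56)]
tablets [(array([144., 275.]), 0.92)]
sponge [(array([448., 401.]), 0.83)]
top [[-0.025, -0.98, 0.197, 0.209], [-1.0, 0.024, -0.006, -0.014], [0.001, -0.197, -0.98, 1.74], [0.0, 0.0, 0.0, 1.0]] 0.04588311288887414 [[492.4, 0.0, 328.7], [0.0, 492.4, 236.9], [0.0, 0.0, 1.0]]
lid [(array([208., 333.]), 0.89)]
pullout [(array([232., 335.]), 0.56)]
pullout_front [(array([233., 332.]), 0.92)]
jug [(array([204., 209.]), 0.67)]
dish [(array([209., 440.]), 0.91)]
bottle []
tub [(array([262., 443.]), 0.77)]
scraper [(array([323., 414.]), 0.75)]
tablets [(array([244., 151.]), 0.56)]
sponge [(array([237., 484.]), 0.66)]
```

View pics/side0.png

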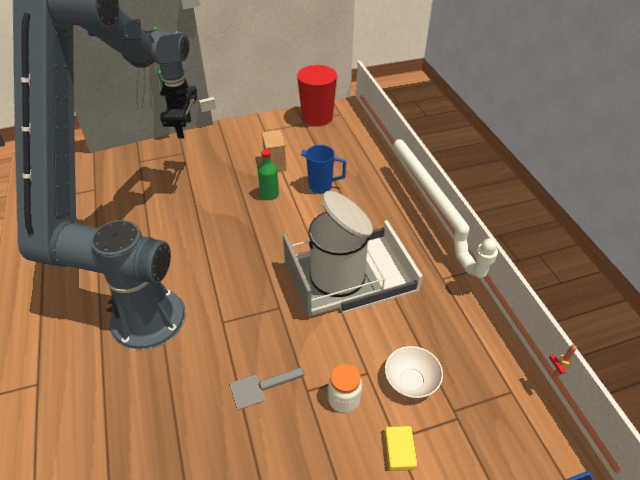

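View pics/top0.png

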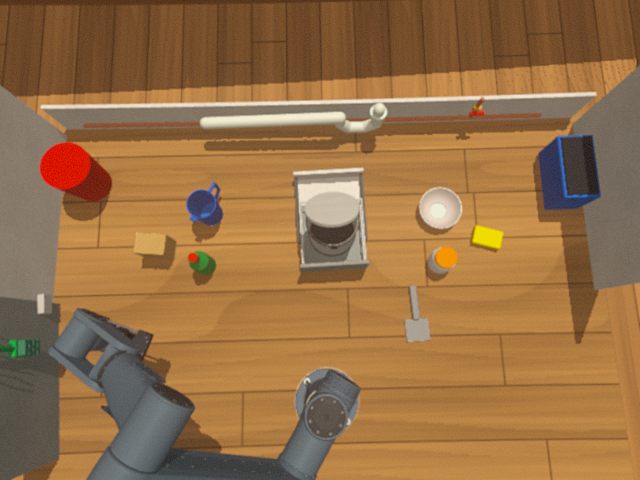

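Side: bin with raised lid at about (212,349), front panel from (285,237) to (303,310). Top: lid at (208,333), front panel's top edge about (300,270)–(367,265). I'll fit a model to the masks next.

```bash
cat > fit.py <<'E'
from h import *
from scipy.optimize import minimize
def hull(c,P):
    m=np.zeros((480,640),np.uint8); q=cv2.convexHull(proj(c,P).astype(np.float32))
    cv2.fillConvexPoly(m,np.round(q*16).astype(np.int32),1,shift=4); return m>0
def frame(p):  # x,y of pullout_front, yaw, lid
    x,y,a,_=p; u=np.array([np.cos(a),np.sin(a),0]); v=np.array([-np.sin(a),np.cos(a),0])
    return np.array([x,y,0.]),u,v
def lidpts(p):
    o,u,v=frame(p); b=p[3]; h=o+u*.22+np.array([0,0,.215]); d=-u*np.cos(b)+np.array([0,0,np.sin(b)]); n=u*np.sin(b)+np.array([0,0,np.cos(b)])
    t=np.linspace(0,2*np.pi,60)[:,None]; r=h+d*.085+.085*(np.cos(t)*d+np.sin(t)*v)
    return np.vstack([r,r+n*.014])
def press(p):
    o,u,v=frame(p); b=p[3]; n=u*np.sin(b)+np.array([0,0,np.cos(b)])
    return o+u*.22+np.array([0,0,.215])+.13*(-u*np.cos(b)+np.array([0,0,np.sin(b)]))+.014*n
def panel(p):
    o,u,v=frame(p); return np.array([o+u*i+v*j+np.array([0,0,k]) for i in(0,.012) for j in(-.115,.115) for k in(.02,.14)])
def iou(a,b): return (a&b).sum()/max(1,(a|b).sum())
E
python3 - <<'E'
from fit import *
C={n:shot(n) for n in('side','top')}
M={n:vision.outline_of(n,'lid')[0]['mask'] for n in C}; F={n:vision.outline_of(n,'pullout_front')[0]['mask'] for n in C}
c=C['top']; print('front top corners',onz(c,(270,300),.14),onz(c,(265,367),.14)); 
for n in C: print(n,M[n].sum(),F[n].sum(),[ (np.ptp(w),w.min()) for w in np.nonzero(F[n])])
cost=lambda p,wf=1: sum(1-iou(hull(C[n],lidpts(p)),M[n]) for n in C)
f=lambda p: cost(p)+.3*sum(1-iou(hull(C[n],panel(p)),F[n]) for n in C)
m=.5*(onz(c,(270,300),.14)+onz(c,(265,367),.14))
for g in (f,cost):
  best=min((minimize(g,[m[0],m[1],a,b],method='Nelder-Mead',options=dict(initial_simplex=np.array([m[0],m[1],a,b])+np.vstack([np.zeros(4),np.diag([.02,.02,.1,.15])]))) for a in(0,.1,-.1) for b in(.55,.75)),key=lambda r:r.fun)
  p=best.x; print(best.fun,p,'press',press(p),[iou(hull(C[n],lidpts(p)),M[n]) for n in C],[iou(hull(C[n],panel(p)),F[n]) for n in C])
  if g is f:
    P=p; np.save('p.npy',p)
out=[]
for n in C:
  im=C[n]['frame'].copy()
  for pts,col in((lidpts(P),(0,255,0)),(panel(P),(255,0,255))):
    cv2.polylines(im,[cv2.convexHull(np.round(proj(C[n],pts)).astype(np.int32))],True,col,1)
  out.append(cv2.resize(im[150:330,230:430],(400,360),interpolation=2))
cv2.imwrite('pics/fit.png',np.hstack(out)[:,:,::-1])
E
```

```text
front top corners [0.42317486 0.07358206 0.14      ] [ 0.434184   -0.14608761  0.14      ]
side 1309 7351 [(np.int64(123), np.int64(191)), (np.int64(100), np.int64(283))]
top 1562 4658 [(np.int64(80), np.int64(191)), (np.int64(68), np.int64(299))]
0.6727104747808047 [ 0.43305727 -0.03752666  0.01676583  0.72182068] press [ 0.56471078 -0.03531917  0.31140626] [np.float64(0.9118476727785614), np.float64(0.9552969993876301)] [np.float64(0.10434090003982477), np.float64(0.09614194347018774)]
0.13112689962687984 [ 0.43251887 -0.03300855 -0.00232089  0.73216998] press [ 0.56519298 -0.03331647  0.31231522] [np.float64(0.9011913104414856), np.float64(0.9676817899316346)] [np.float64(0.09678273533695221), np.float64(0.09436677631578948)]
```

View pics/fit.png

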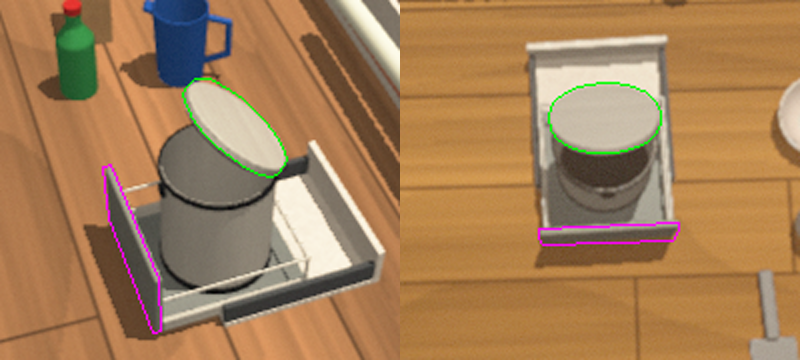

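The fit overlays both images well: lid angle ≈0.72, front face at x≈0.433, lid press point ≈(0.565,-0.035,0.311). First move is to raise, square the tool up and go halfway, with the fingers closed.

```bash
python3 -m handwheel '[[0,0,-0.2,-0.02],[0,0,-0.35,-0.04],[0,0,-0.5,-0.06],[0,0,-0.57,-0.063],[0,0,-0.57,-0.063],[-0.9,-0.75,-0.57,-0.063],[-0.9,-0.75,-0.57,-0.063],[-0.9,-0.75,-0.57,-0.063],[-0.9,-0.75,-0.57,-0.063],[-0.9,-0.75,-0.57,-0.063],[-0.9,-0.75,-0.57,-0.063],[-0.9,-0.75,-0.57,-0.063],[-0.9,-0.75,-0.57,-0.063],[-0.9,-0.75,-0.57,-0.063],[-0.9,-0.75,-0.57,-0.063],[-0.9,-0.75,-0.57,-0.063]]' 0 10
cat > w.py <<'E'
from fit import *
import sys
from scipy.spatial.transform import Rotation as R
o=robot.get_obs(); t=np.array([float(a) for a in sys.argv[1:4]]); r=R.from_quat(o['tool_rot'])
print(r.as_matrix().round(3).tolist(), 'shift frac',(r.inv().apply(t-o['position'])/.3).round(3), 'tool y angle',np.degrees(np.arctan2(*r.as_matrix()[[1,0],1])))
E
python3 w.py 0.563 -0.035 0.40
```

```text
time: 2.73
position: [0.3972, 0.2739, 0.4015]
tool_rot: [-0.011, 1.0, 0.0, -0.0]
ft_force: [-0.4, -0.1, 0.2]
grip_width: 0.0011
grip_force: 0.0
[[-1.0, -0.021, -0.0], [-0.021, 1.0, 0.001], [0.0, 0.001, -1.0]] shift frac [-0.531 -1.041  0.004] tool y angle 91.20506296888318
```

```bash
python3 -m handwheel '[[-0.53,-1,0,0],[-0.53,-1,0,0],[-0.53,-1,0,0],[-0.53,-1,0,0],[-0.53,-1,0,0],[-0.53,-1,0,0],[-0.53,-1,0,0],[-0.53,-1,0,0],[-0.53,-1,0,0],[-0.53,-1,0,0],[-0.53,-1,0,0]]'
python3 -m handwheel '[[0,-0.04,0.08,0],[0,-0.04,0.14,0],[0,-0.04,0.18,0],[0,-0.04,0.21,0],[0,-0.04,0.23,0],[0,-0.04,0.23,0]]'
```

```text
time: 3.65
position: [0.5627, -0.02, 0.401]
tool_rot: [-0.012, 1.0, 0.001, -0.001]
ft_force: [-0.8, 0.5, 0.3]
grip_width: 0.0004
grip_force: 0.0
time: 4.15
position: [0.5623, -0.0317, 0.3317]
tool_rot: [-0.013, 1.0, 0.0, -0.001]
ft_force: [-0.6, 0.5, -0.8]
grip_width: 0.0001
grip_force: 0.0
```

```bash
python3 - <<'E'
from h import *
a=shot('side'); b=shot('top')
cv2.imwrite('pics/a.png',np.hstack([cv2.resize(x['frame'][120:320,220:420],(400,400)) for x in(a,b)])[:,:,::-1])
E
```

```text
(no output)
```

View pics/a.png

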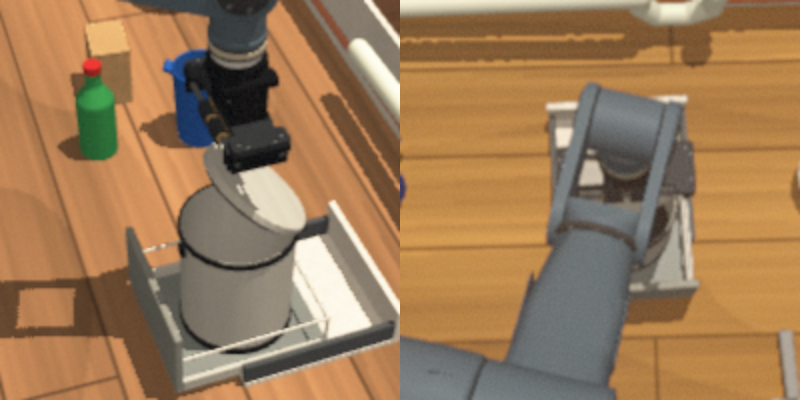

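```bash
python3 -m handwheel '[[0.006,0,0.014,0],[0.014,0,0.028,0],[0.022,0,0.043,0],[0.03,0,0.057,0],[0.04,0,0.072,0],[0.05,0,0.087,0],[0.059,0,0.102,0],[0.067,0,0.117,0],[0.075,0,0.133,0],[0.083,0,0.149,0],[0.092,0,0.165,0],[0.1,0,0.18,0],[0.105,0,0.197,0],[0.11,0,0.214,0],[0.115,0,0.23,0],[0.12,0,0.247,0]]'
```

```text
time: 5.58
position: [0.5269, -0.0344, 0.2579]
tool_rot: [-0.012, 1.0, -0.0, -0.0]
ft_force: [0.7, -0.1, 1.5]
grip_width: 0.0007
grip_force: 0.7
```

Contact force is about 1.5 to 2 N. I'll finish slowly, easing a little past the nominal shut height.

```bash
python3 -m handwheel '[[0.002,0,0.014,0],[0.004,0,0.028,0],[0.006,0,0.042,0],[0.008,0,0.054,0],[0.01,0,0.062,0],[0.01,0,0.066,0],[0.01,0,0.069,0],[0.01,0,0.069,0]]'
```

```text
time: 6.25
position: [0.5243, -0.0343, 0.2376]
tool_rot: [-0.012, 1.0, 0.0, -0.0]
ft_force: [-0.2, -0.3, -0.8]
grip_width: 0.0003
grip_force: 0.0
```

```bash
python3 -m handwheel '[[0,0,0.005,0],[0,0,0.01,0],[0,0,0.01,0],[0,0,0.01,0]]'
```

```text
time: 6.58
position: [0.5252, -0.0344, 0.2372]
tool_rot: [-0.012, 1.0, -0.0, 0.002]
ft_force: [-3.2, 2.5, 13.0]
grip_width: 0.0
grip_force: 6.4
```

```bash
python3 -m handwheel '[[0,0,-0.03,0],[0,0,-0.1,0],[0,0,-0.2,0],[0,0,-0.25,0],[0.2,0,-0.25,0],[0.38,0,-0.25,0],[0.42,0,-0.25,0],[0.42,0,-0.25,0]]'
python3 - <<'E'
from fit import *
a=shot('side'); m=vision.outline_of('side','lid')
p0=np.load('p.npy'); f=lambda q:1-iou(hull(a,lidpts([p0[0]+q[1],p0[1],p0[2],q[0]])),m[0]['mask'])
r=min((minimize(f,[b,0],method='Nelder-Mead',options=dict(initial_simplex=[[b,0],[b+.1,0],[b,.01]])) for b in (0,.1,.3)),key=lambda r:r.fun); print(r.x,r.fun, f([0,0]))
im=a['frame'].copy(); 
for pts,col in((lidpts([*p0[:3],0]),(0,255,0)),(panel(p0),(255,0,255))):
    cv2.polylines(im,[cv2.convexHull(np.round(proj(a,pts)).astype(np.int32))],True,col,1)
cv2.imwrite('pics/b.png',cv2.resize(im[150:350,220:420],(600,600))[:,:,::-1])
E
python3 w.py 0.40 -0.036 0.098
```

```text
time: 7.25
position: [0.3887, -0.0347, 0.308]
tool_rot: [-0.012, 1.0, 0.002, -0.006]
ft_force: [-0.8, 0.7, -0.6]
grip_width: 0.0008
grip_force: 0.0
[0.03574972 0.00251148] 0.07819804504887373 0.09372384937238498
[[-1.0, -0.023, 0.001], [-0.023, 1.0, -0.0], [-0.001, -0.0, -1.0]] shift frac [-0.009  0.004  0.707] tool y angle 91.32398498731037
```

View pics/b.png

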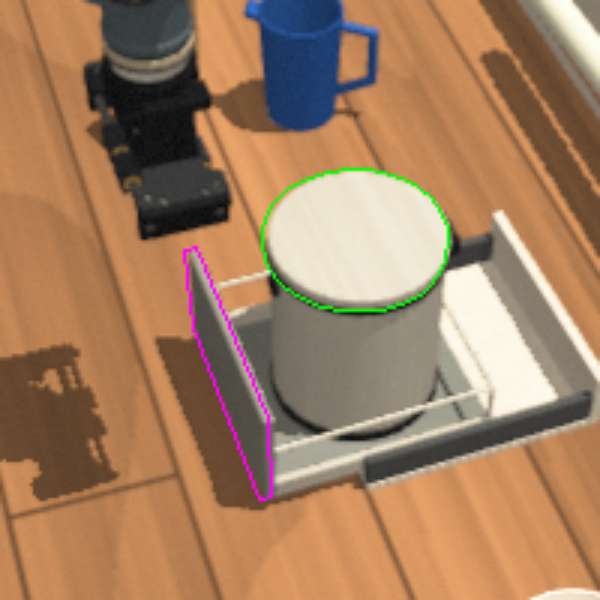

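The lid matches the shut outline (green), and the press stopped firmly at top height 0.229. The tool is in front of the panel, so I'll descend.

```bash
python3 -m handwheel '[[0,0,0.12,0],[0,0,0.25,0],[0,0,0.38,0],[0,0,0.5,0],[0,0,0.6,0],[0,0,0.67,0],[0,0,0.7,0],[0,0,0.7,0]]'
python3 -m handwheel '[[-0.03,0,0,0],[-0.06,0,0,0],[-0.08,0,0,0],[-0.1,0,0,0],[-0.12,0,0,0],[-0.13,0,0,0]]'
```

```text
time: 8.02
position: [0.3996, -0.0378, 0.0974]
tool_rot: [-0.012, 1.0, 0.001, -0.001]
ft_force: [0.0, 0.4, 0.3]
grip_width: 0.0007
grip_force: 0.0
time: 8.52
position: [0.4375, -0.0364, 0.1003]
tool_rot: [-0.012, 1.0, -0.0, -0.0]
ft_force: [-3.9, -1.2, 2.1]
grip_width: 0.0007
grip_force: 2.0
```

```bash
python3 -m handwheel '[[-0.012,0,0,0],[-0.025,0,0,0],[-0.038,0,0,0],[-0.05,0,0,0],[-0.062,0,0,0],[-0.074,0,0,0],[-0.086,0,0,0],[-0.098,0,0,0],[-0.11,0,0,0],[-0.12,0,0,0],[-0.127,0,0,0],[-0.133,0,0,0]]'
```

```text
time: 9.52
position: [0.4774, -0.0355, 0.0996]
tool_rot: [-0.012, 1.0, 0.0, -0.0]
ft_force: [-3.8, 1.4, 0.3]
grip_width: 0.0004
grip_force: 2.1
```

```bash
python3 -m handwheel '[[-0.006,0,0,0],[-0.012,0,0,0],[-0.018,0,0,0],[-0.024,0,0,0],[-0.03,0,0,0],[-0.036,0,0,0],[-0.042,0,0,0],[-0.048,0,0,0]]'
```

```text
time: 10.18
position: [0.4918, -0.0353, 0.0997]
tool_rot: [-0.012, 1.0, -0.0, 0.0]
ft_force: [-3.3, 2.5, -0.9]
grip_width: 0.0007
grip_force: 2.0
```

```bash
python3 -m handwheel '[[-0.006,0,0,0],[-0.012,0,0,0],[-0.018,0,0,0],[-0.024,0,0,0],[-0.03,0,0,0],[-0.036,0,0,0],[-0.042,0,0,0],[-0.048,0,0,0]]'
```

```text
time: 10.85
position: [0.5062, -0.0348, 0.0998]
tool_rot: [-0.012, 1.0, 0.0, -0.0]
ft_force: [-4.5, 2.2, -0.1]
grip_width: 0.0006
grip_force: 2.1
```

```bash
python3 -m handwheel '[[-0.006,0,0,0],[-0.012,0,0,0],[-0.018,0,0,0],[-0.024,0,0,0],[-0.03,0,0,0],[-0.035,0,0,0]]'
```

```text
time: 11.35
position: [0.5168, -0.0347, 0.0998]
tool_rot: [-0.012, 1.0, -0.0, 0.0]
ft_force: [-5.0, 2.3, -1.3]
grip_width: 0.0003
grip_force: 2.0
```

```bash
python3 -m handwheel '[[-0.005,0,0,0],[-0.01,0,0,0],[-0.015,0,0,0],[-0.02,0,0,0],[-0.025,0,0,0],[-0.03,0,0,0]]'
```

```text
time: 11.85
position: [0.5236, -0.0344, 0.0998]
tool_rot: [-0.013, 1.0, 0.0, -0.002]
ft_force: [-11.8, -0.5, 6.3]
grip_width: 0.0002
grip_force: 5.5
```

```bash
python3 -m handwheel '[[-0.004,0,0,0],[-0.007,0,0,0],[-0.007,0,0,0],[-0.007,0,0,0]]'
```

```text
time: 12.18
position: [0.5235, -0.0344, 0.0998]
tool_rot: [-0.013, 1.0, 0.0, -0.004]
ft_force: [-11.6, -0.9, 7.3]
grip_width: 0.0004
grip_force: 6.3
```

It has stopped firmly at x=0.5235. Backing off and lifting clear.

```bash
python3 -m handwheel '[[0.02,0,0,0],[0.08,0,0,0],[0.18,0,0,0],[0.28,0,0,0],[0.35,0,0,0],[0.35,0,0,0],[0.35,0,-0.12,0],[0.35,0,-0.25,0],[0.35,0,-0.38,0],[0.35,0,-0.5,0],[0.35,0,-0.6,0],[0.35,0,-0.65,0],[0.35,0,-0.65,0]]'
python3 - <<'E'
from fit import *
a=shot('side'); m=vision.outline_of('side','lid'); b=shot('top')
p0=np.load('p.npy'); f=lambda q:1-iou(hull(a,lidpts([q[1],p0[1],p0[2],q[0]])),m[0]['mask'])
r=min((minimize(f,[b_,.53],method='Nelder-Mead',options=dict(initial_simplex=[[b_,.53],[b_+.1,.53],[b_,.54]])) for b_ in (0,.1)),key=lambda r:r.fun); print(r.x,r.fun)
cv2.imwrite('pics/c.png',np.hstack([cv2.resize(a['frame'][100:400,200:500],(400,400)),cv2.resize(b['frame'][100:350,170:420],(400,400))])[:,:,::-1])
E
```

```text
time: 13.27
position: [0.4281, -0.0389, 0.3]
tool_rot: [-0.012, 1.0, -0.003, 0.008]
ft_force: [0.4, 0.2, 0.4]
grip_width: 0.0003
grip_force: 0.0
[0.03806047 0.53298281] 0.054030115146147084
```

View pics/c.png

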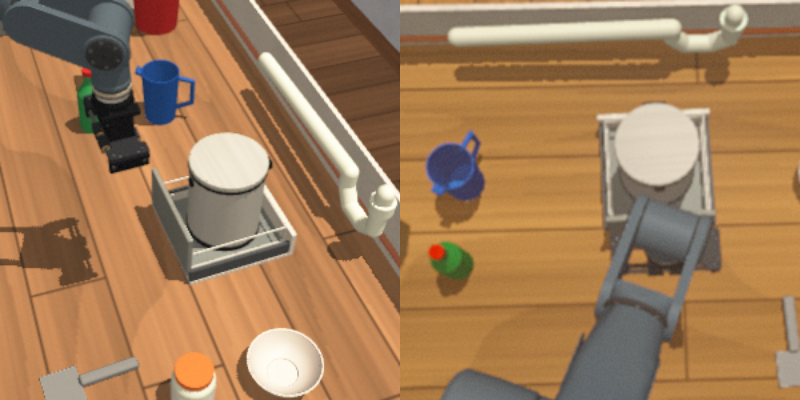

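The image shows the lid flat, the pull-out slid in about 100 mm to its stop, the other things undisturbed and the hand clear.

```bash
python3 -m handwheel '[[0,0,-0.05,0],[0,0,-0.08,0],[0,0,-0.08,0],[0,0,-0.08,0]]'; python3 -c "
from rig import job; print(job.hand_in())"
```

```text
time: 13.75
position: [0.4228, -0.037, 0.3182]
tool_rot: [-0.012, 1.0, 0.0, -0.0]
ft_force: [-0.6, -0.6, -0.6]
grip_width: 0.0003
grip_force: 0.0
the job is handed in; nothing more can be done
None
```

I pushed the lid down until it stopped firmly, then pushed the pull-out in about 100 mm to its stop; the hand is clear and the job is handed in at about 14 s, with no verdict returned.

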